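# Zero a foil press and set its quarter-turn gap

### The job

Set the gap of the green foil press: wind its T-bar screw down (clockwise seen from above) until it bottoms, without wrenching on it, then back it off a quarter of a turn, and only then push the yellow-knobbed lock lever over to its stop. Leave the rest of the table as it is.

Things in the scene. Friction and masses are not known exactly. Their poses are not given: they have to be found in the camera images.
- press: small green two-column foil press, fixed to the table. Base plate 160 (x) x 240 (y) x 20 mm; two steel columns at y = +-85 mm; on them a beam 60 (x) x 280 (y) mm whose top is 120 mm above the table. Origin under the centre of the base plate, directly below the screw's axis; z up; y runs along the beam towards the lock lever
- tbar: steel T-bar of the screw: hub 28 mm in diameter, 136 to 172 mm above the table, with a level round bar of 10 mm diameter through it, its middle 156 mm above the table, reaching 65 mm to either side to balls of 18 mm diameter, one red, one black. Origin on the screw's axis, 136 mm above the table; x points along the bar to the red ball, z up. The bar keeps its height as it turns
- red_ball (a point): centre of the T-bar's red ball, 65 mm from the screw's axis. Clockwise from above lowers the foot, 5 mm a turn. Turning takes a steady 0.12 N m (2.5 N at 50 mm); it stays where it is left. It starts 0.4 to 1 turn short of the bottom and stops hard there; in which direction the bar then points differs every time and cannot be seen: feel for it. Over 60 N on the bar is wrenching
- screw_axis (a point): point on the screw's axis at the top of the beam, 120 mm above the table, in the press's axes. Round it a boss of 22 mm radius, 8 mm high; farther out the space between beam top and bar is free, so that a finger can go round beside the bar
- foot_face (a point): centre of the underside of the brass pressure foot (60 mm disc, swivelling freely, so its heading means nothing) that the screw raises and lowers under the beam
- bed (a point): centre of the top of the steel bed (32 mm above the table) under the foot, in the press's axes. The gap is the height of foot_face above it: 0 when bottomed, 1.25 mm after a quarter turn; too small to be read well from the noisy poses
- lock (a joint): angle of the lock lever: 0 open (arm pointing along the press's -x), growing clockwise seen from above to 1.4 at its stop (arm pointing nearly along the press's +y). Starts between 0 and 0.25; friction about 0.1 N m (2 N at the knob); stays where it is left. It does not hold the screw
- lock_knob (a point): centre of the top of the lever's upright yellow knob (16 mm in diameter, 36 mm high, 125 to 161 mm above the table), 50 mm from the pivot; turns with the lever, its x pointing from the knob to the pivot. The dark flat arm (11 mm tall above the beam's top) lies below the knob's upper part
- lock_pivot (a point): pivot of the lock lever on the top of the beam (120 mm above the table), 15 mm along x and 120 mm along y from the screw's axis in the press's axes
- box_a: kraft cardboard box with lid and a brass sheet on it, 106 x 106 x 56 mm, stands left of the press; origin under its centre
- box_b: the same kind of kraft box, right of the press; origin under its centre
- tape: grey tape dispenser lying flat, about 83 x 62 x 20 mm; origin under its roll (32 mm radius)
- stylus_a: brown wooden embossing stylus lying flat, 150 mm long, 9 mm thick; origin under its middle, x along it
- stylus_b: red embossing stylus lying flat, 150 mm long, 9 mm thick; origin under its middle, x along it
- burnisher: small wood and cork burnishing block, 22 x 50 x 20 mm, lying on the front of the press's base plate; origin under its centre
- cup: blue ceramic cup, 72 mm wide, 85 mm high; origin under its centre

How it is judged:
By the outcome, as a careful person would: the job done as asked, in the order asked, and still so for the second after the job is handed in, with the robot touching nothing.
It also fails if it takes over 70 s, if anything falls off the work surface, if the arm or the gripper's body presses on something with over 40 N, if the wrist force passes 120 N, or if a joint passes its speed limit or range.

### The arm

A 7-joint arm with a two-finger parallel gripper is mounted at the origin on the work surface. World frame = base frame: x ahead of the robot, y to its left, z up, the work surface at z = 0. Lengths are in m, angles in rad, forces in N, time in s.
With the tool pointing down it reaches from about 0.4 to 0.875 m from the base axis. Payload 19.3 kg.
Tool frame: the origin (TCP) lies at the very end of the fingers, on their centre line; the grasp point (between the pads) lies 19 mm behind it; z points along the fingers, y is the line along which they close (so a half turn about z gives the same grasp; the last joint's range is limited). The gripper opens to 85 mm and grips with 20 to 120 N. Pads are 22 mm wide; open, the fingers measure 114 mm over their backs; the gripper's body (76 mm by 85 mm) begins 54 mm behind the grasp point. The pads swing forward as they close: fully open they stand 13 mm farther back than shut.
Start: joints at [-1.236, 0.521, -0.036, 1.599, 0.021, 1.021, -0.113], TCP at [0.246, 0.574, 0.204] pointing down, gripper open.
Joint ranges: [-2.91, 2.91], [-0.3, 2.13], [-1.5, 1.42], [0.17, 2.43], [-1.26, 4.41], [0.16, 1.93], [-2.52, 2.52]. Speed limits (rad/s): [1.89, 1.89, 2.39, 2.39, 3.01, 3.01, 3.01].

### API

Orientations are given as [roll, pitch, yaw] about the fixed x, y, z axes, in that order (R = Rz(yaw) Ry(pitch) Rx(roll)).
In Python, from workcell import bot gives the robot as it stands. The module is installed in compiled form; this text tells all that it offers.
- The arm moves only by the tool apply_moves, never from a script. Its arguments are lists of equal length, an entry for each row: "claw": the finger opening in m, from 0 to 0.0854; "xyz": the shift along the tool's x, y, z in m, a list of three; "twist": the turn, a rotation vector about the tool's x, y, z in rad, a list of three. A call has 1 to 20 rows; each row shifts and turns the commanded pose from where the row before left it, along the tool's axes as they then stand; what a row does not reach is not made up. A row lasts 1/10 s, in which the tool goes at most 50 mm and 8.59 degrees, less where a joint would pass 70% of its speed; a pose out of reach is approached as far as the arm can. A call with a gripper value outside its range is refused whole. The fingers move at their own pace and stop on an object; "force" is the grip in N (left out, the last holds). Time passes only in rows, so rows that do not move let the fingers close. It gives the time, the measured TCP pose, the force, the opening and the grip force at its end, in the units of the state.
- bot.observe(): the state, without advancing time (a new reading comes with each control period).
- bot.grab_frame(name): name is "scene" or "side" or "wrist"; returns a dict with "img" (400x640x3 uint8, red, green, blue), "vfov" (degrees; the focal length in pixels is half the picture's height over the tangent of half this angle, whatever the lens; pixels are square), "cx", "cy" (the principal point, pixels), "view" (4x4, takes a point from world to camera coordinates). Camera axes: x right, y up, looking along -z (the intrinsics and any distortion apply to the point x, -y, -z); pixel columns grow to the right and rows downward; lengths in m; the calibration is good to about 2 mm. A picture is of the moment at which its call begins. There is no depth.
- bot.job_done(): hands the job in; it is judged then, once.
Trained networks look in the newest picture that a camera, given by its name, has taken for a name from the list of things; names that differ only in an ending like _2 or _b are one class to them, and where a whole thing is asked for, a point or a joint stands for the part that bears it (a point fixed in the world has none). Each returns a list of dicts, best first, with "score" (0 to 1); they miss things now and then, are a little off and sometimes report something else, mostly with a low value. They report only what shows in the picture. A call takes as long as a camera call.
- bot.find_in(camera, query): "position" ([x, y, z] in m, in world coordinates, good to about 4 mm: the middle of the surface that is visible of it).
The state is a dict: "clock": time; "qpos": joint angles; "qd": joint speeds; "joint_efforts": joint torques, N m; "position": TCP position; "tool_rot": TCP orientation; "force": force on the tool from outside, world axes, zero at the start; "moment": the same for the moment, N m; "grip_width": finger opening in m; "finger_force": force on a finger pad.
Only numpy, scipy, OpenCV 4.12 (cv2) and the standard library are available. Lean on these libraries where they do the work, as an engineer would, in place of code of your own. Each camera call takes 0.05 s, during which the arm holds its last target. There are 200 camera calls.

## Working session

There is one attempt and no reset: what is moved stays moved. The work goes in short steps, Python scripts to look and compute and a tool call to move; the robot and the scene stay as the last step left them, time stands still between calls to the robot, and variables do not carry over. Pictures are saved under pics/ and viewed, at most 10 in all, crops included, and the job is handed in when it is done.

Besides the shell and the picture viewer there is one more tool, called after "Emit:" as name(argument=value, ...), one argument or row to a line, values as JSON. apply_moves: Moves the arm, as the interface text tells. Its arguments: {"type":"object","properties":{"claw":{"type":"array"},"xyz":{"type":"array"},"twist":{"type":"array"},"force":{"type":"number"}},"required":["claw","xyz","twist"]}

```bash
mkdir -p pics; python3 - <<'E'
from workcell import bot
import cv2,numpy as np
s=bot.observe(); print({k:np.round(v,3).tolist() for k,v in s.items()})
for c in ("scene","side"):
    f=bot.grab_frame(c); cv2.imwrite(f"pics/{c}0.png",f["img"][:,:,::-1]); print(c,f["vfov"],f["cx"],f["cy"],np.round(f["view"],3).tolist(), [k for k in f])
    for q in ("press","tbar","red_ball","screw_axis","lock_knob","lock_pivot","lock","foot_face","bed","box_a","cup"):
        r=bot.find_in(c,q)[:2]; print(c,q,[(np.round(d["position"],3).tolist(),round(d["score"],2)) for d in r])
E
```

```text
{'clock': 0.0, 'qpos': [-1.236, 0.522, -0.036, 1.6, 0.021, 1.021, -0.113], 'qd': [-0.0, -0.001, -0.001, -0.0, 0.0, -0.0, 0.001], 'joint_efforts': [-0.001, -92.711, 1.979, -36.993, 0.018, 0.008, -0.0], 'position': [0.246, 0.574, 0.204], 'tool_rot': [-3.14, 0.0, 2.737], 'force': [0.669, -0.177, -0.479], 'moment': [0.003, -0.001, 0.003], 'finger_force': 0.0, 'grip_width': 0.085}
scene 51.17839139584925 315.97070192328886 195.17713952237122 [[-0.571, 0.821, -0.016, 0.343], [-0.604, -0.407, 0.685, 0.263], [0.556, 0.401, 0.728, -1.594], [0.0, 0.0, 0.0, 1.0]] ['img', 'vfov', 'cx', 'cy', 'view']
scene press [([0.581, 0.076, 0.045], 0.73)]
scene tbar [([0.576, 0.063, 0.161], 0.69)]
scene red_ball [([0.573, 0.062, 0.159], 0.62)]
scene screw_axis [([0.575, 0.067, 0.047], 0.72), ([0.585, 0.076, 0.046], 0.68)]
scene lock_knob [([0.522, 0.173, 0.129], 0.57)]
scene lock_pivot [([0.582, 0.072, 0.044], 0.85), ([0.574, 0.064, 0.159], 0.37)]
scene lock [([0.526, 0.178, 0.134], 0.71)]
scene foot_face [([0.575, 0.069, 0.046], 0.78)]
scene bed [([0.59, 0.076, 0.046], 0.96)]
scene box_a [([0.641, -0.368, 0
[... 236 characters left out ...]
.322], [-0.361, -0.51, 0.781, -1.238], [0.0, 0.0, 0.0, 1.0]] ['img', 'vfov', 'cx', 'cy', 'view']
side press [([0.55, 0.04, 0.044], 0.57)]
side tbar [([0.556, 0.051, 0.16], 0.61), ([0.636, 0.39, 0.02], 0.36)]
side red_ball [([0.564, 0.054, 0.163], 0.69)]
side screw_axis [([0.546, 0.046, 0.046], 0.91)]
side lock_knob [([0.523, 0.172, 0.133], 0.59)]
side lock_pivot [([0.544, 0.045, 0.049], 0.89), ([0.438, 0.368, 0.054], 0.31)]
side lock [([0.517, 0.168, 0.133], 0.5)]
side foot_face [([0.55, 0.049, 0.048], 0.53)]
side bed [([0.55, 0.043, 0.045], 0.79)]
side box_a [([0.439, 0.367, 0.057], 0.75), ([0.62, -0.386, 0.058], 0.67)]
side cup [([0.75, -0.197, 0.052], 0.61), ([0.552, 0.049, 0.046], 0.37)]
```

```bash
python3 - <<'E'
import cv2
for c in("scene","side"):
    a=cv2.imread(f"pics/{c}0.png"); cv2.imwrite(f"pics/{c}0c.png",cv2.resize(a,(800,500),interpolation=cv2.INTER_CUBIC))
E
```

```text
(no output)
```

View pics/scene0.png

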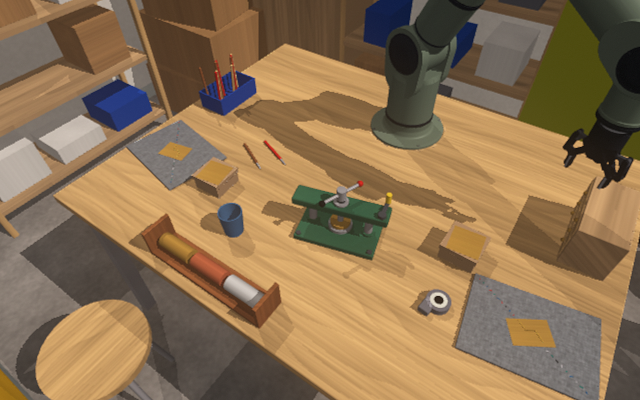

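View pics/side0.png

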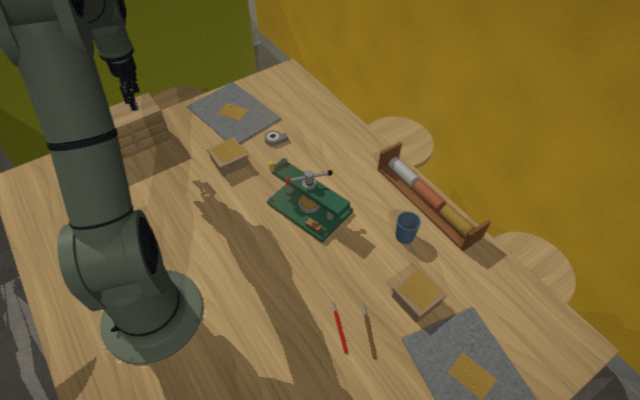

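The scene view shows the press at about (345,215), with the red ball at (361,184), the black ball at (322,205) and the knob at (388,200). The side view has the red ball at (288,181), the black ball at (330,172) and the knob at (272,165). Next I'll triangulate them.

```bash
cat > h.py <<'E'
import numpy as np,cv2
from workcell import bot
def K(f):
    fl=200/np.tan(np.radians(f["vfov"]/2)); return np.array([[fl,0,f["cx"]],[0,fl,f["cy"]],[0,0,1]])
F=np.diag([1.,-1,-1,1])
def P(f): return K(f)@(F@f["view"])[:3]
def proj(f,X):
    p=P(f)@np.append(X,1); return p[:2]/p[2]
def tri(fs,uv):
    x=cv2.triangulatePoints(P(fs[0]),P(fs[1]),np.array(uv[0],float),np.array(uv[1],float)).ravel(); return x[:3]/x[3]
def blob(img,c,near,r=25):
    h=cv2.cvtColor(img,cv2.COLOR_RGB2HSV).astype(int); H,S,V=h[...,0],h[...,1],h[...,2]
    m={"red":((H<6)|(H>172))&(S>150)&(V>70),"yellow":(H>20)&(H<32)&(S>170)&(V>120),"black":(V<45)}[c]
    yy,xx=np.mgrid[:400,:640]; m&=(np.hypot(xx-near[0],yy-near[1])<r)
    return np.array([xx[m].mean(),yy[m].mean()]) if m.any() else None, int(m.sum())
E
python3 - <<'E'
from h import *
fs=[bot.grab_frame(c) for c in("scene","side")]
for n,c,a,b,r in(("red","red",(361,184),(288,181),7),("black","black",(322,205),(330,172),6),("knob","yellow",(388,200),(272,165),10)):
    u,v=blob(fs[0]["img"],c,a,r),blob(fs[1]["img"],c,b,r); print(n,u,v)
    if u[0] is not None and v[0] is not None:
        X=tri(fs,(u[0],v[0])); print(X.round(4),proj(fs[0],X)-u[0],proj(fs[1],X)-v[0])
A=cv2.resize(fs[0]["img"][165:270,280:405],(625,525),interpolation=cv2.INTER_CUBIC)
cv2.imwrite("pics/c1.png",A[:,:,::-1])
B=cv2.resize(fs[1]["img"][145:250,255:365],(605,578),interpolation=cv2.INTER_CUBIC)
cv2.imwrite("pics/c2.png",B[:,:,::-1])
E
```

```text
red (array([360.        , 182.85714286]), 21) (array([287.45, 179.9 ]), 20)
[0.5016 0.0842 0.1577] [-0.07556157  0.02291234] [-0.06077824 -0.02114332]
black (array([320.92307692, 204.        ]), 13) (array([329.8, 172.5]), 10)
[0.6254 0.0378 0.1549] [ 0.2923911  -0.06552611] [0.22276497 0.05573023]
knob (array([388.91304348, 197.19565217]), 46) (array([271.        , 164.61538462]), 13)
[0.4969 0.1735 0.1484] [-0.10558414  0.0366471 ] [-0.07976705 -0.03200185]
```

View pics/c1.png

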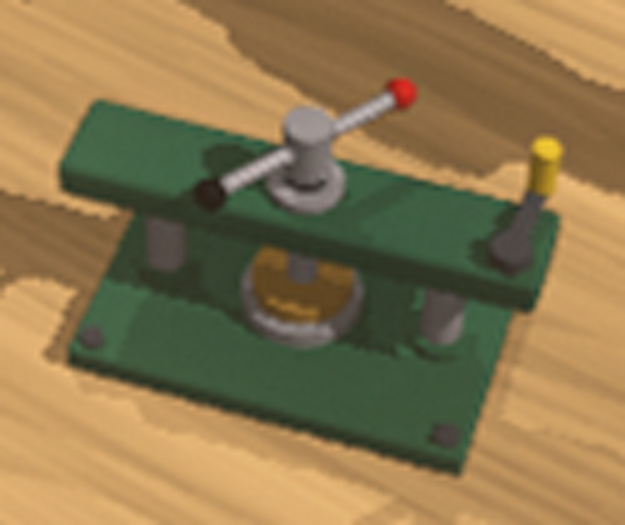

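View pics/c2.png

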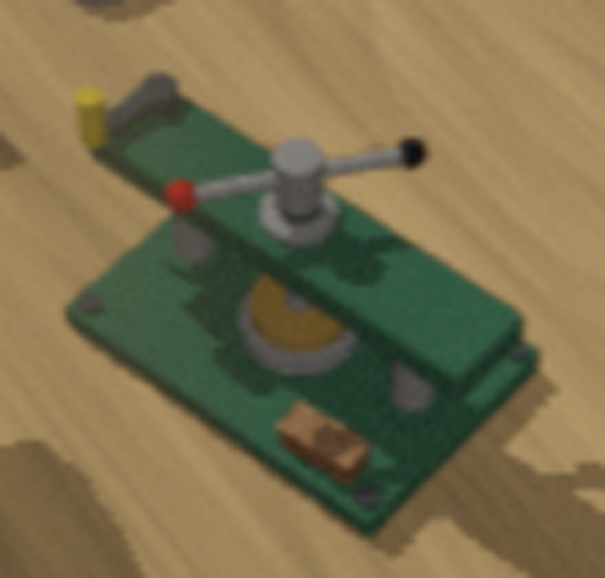

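Crop 1 shows the beam top corners at about (97,100), (62,168), (532,290) and (558,212). The lever runs from its pivot at (512,248) to the knob at (545,150). Crop 2 shows the red ball at (181,195) and the hub top at (298,155), and it agrees with crop 1.

```bash
python3 - <<'E'
from h import *
f=bot.grab_frame("scene"); g=bot.grab_frame("side")
def onz(f,u,z):
    p=P(f); A=np.c_[p[:,0],p[:,1],-np.array([u[0],u[1],1.])]; s=np.linalg.solve(A,-(p[:,2]*z+p[:,3])); return s[:2]
cr=[(97,100),(62,168),(532,290),(558,212)]
W=[onz(f,(np.array(c)+.5)/5-.5+[280,165],.12) for c in cr]; print(np.round(W,4)); 
W=np.array(W); print("centre",W.mean(0)); v=(W[2]+W[3]-W[0]-W[1])/2; print("y dir deg",np.degrees(np.arctan2(v[1],v[0])),np.linalg.norm(v))
print("pivot",onz(f,np.array((512,248))/5+[280,165],.129))
# side: beam corners crop scale 5.5
cr=[(448,380),(522,318)]
for c in cr: print(onz(g,np.array(c)/5.5+[255,145],.12))
print("hub",onz(f,np.array((310,125))/5+[280,165],.172),onz(g,np.array((298,155))/5.5+[255,145],.172))
w=bot.grab_frame("wrist"); print(np.linalg.inv(w["view"])[:3].round(3).tolist(), w["vfov"])
E
```

```text
[[ 0.5731 -0.0767]
 [ 0.6278 -0.061 ]
 [ 0.5581  0.2012]
 [ 0.5008  0.1865]]
centre [0.56493431 0.06249341]
y dir deg 105.12484209847602 0.27212495195770786
pivot [0.54598685 0.18268518]
[ 0.56502394 -0.08009466]
[ 0.62272592 -0.06908843]
hub [0.56475026 0.06457338] [0.56334709 0.05886676]
[[0.394, -0.879, -0.269, 0.178], [0.919, 0.377, 0.116, 0.604], [-0.001, -0.293, 0.956, 0.375]] 63.047864919683086
```

Emit:
apply_moves(
  claw=[0.085,0.08,0.075,0.07,0.065,0.06,0.06,0.06,0.06,0.06,0.06,0.06,0.06,0.06,0.06,0.06,0.06,0.06,0.06,0.06],
  xyz=[
    [0,0,-0.02],
    [-0.0275,-0.0192,0],
    [-0.0275,-0.0192,0],
    [-0.0275,-0.0192,0],
    [-0.0275,-0.0192,0],
    [-0.0275,-0.0192,0],
    [-0.0275,-0.0192,0],
    [-0.0275,-0.0192,0],
    [-0.0275,-0.0192,0],
    [-0.0275,-0.0192,0],
    [-0.0275,-0.0192,0],
    [-0.0275,-0.0192,0],
    [-0.0275,-0.0192,0],
    [-0.0275,-0.0192,0],
    [-0.0275,-0.0192,0],
    [-0.0275,-0.0192,0],
    [-0.0275,-0.0192,0],
    [-0.0275,-0.0192,0],
    [-0.0275,-0.0192,0],
    [0,0,0],
  ],
  twist=[
    [0,0,0],
    [0,0,0],
    [0,0,0],
    [0,0,0],
    [0,0,0],
    [0,0,0],
    [0,0,0],
    [0,0,0],
    [0,0,0],
    [0,0,0],
    [0,0,0],
    [0,0,0],
    [0,0,0],
    [0,0,0],
    [0,0,0],
    [0,0,0],
    [0,0,0],
    [0,0,-0.047],
    [0,0,0],
    [0,0,0],
  ],
  force=20,
)

```text
clock: 3.45
position: [0.5681, 0.0583, 0.2242]
tool_rot: [-3.14, 0.001, 2.779]
force: [-0.2, 0.7, -0.3]
grip_width: 0.06
finger_force: 0.0
```

```bash
python3 - <<'E'
from h import *
w=bot.grab_frame("wrist"); s=bot.observe(); print({k:np.round(s[k],4).tolist() for k in("clock","qpos","position","tool_rot","force","moment","grip_width")})
cv2.imwrite("pics/w1.png",w["img"][:,:,::-1])
for X in([.564,.0615,.172],[.5016,.0842,.1577],[.497,.1735,.161],[.5474,.1813,.131]): print(proj(w,X))
for q in("tbar","red_ball","lock_knob"): print(q,[(np.round(d["position"],3).tolist(),round(d["score"],2)) for d in bot.find_in("wrist",q)[:2]])
E
```

```text
{'clock': 3.5, 'qpos': [-0.3088, 0.416, 0.1341, 1.7315, -0.0636, 0.9985, 1.0581], 'position': [0.567, 0.0606, 0.2241], 'tool_rot': [-3.141, 0.0002, 2.7805], 'force': [0.0188, 1.2376, -0.0809], 'moment': [0.0268, 0.0365, -0.002], 'grip_width': 0.0602}
[327.35514394 206.05554574]
[326.08489528 108.99180586]
[451.25759968  51.65396169]
[462.85712459 119.59139393]
tbar [([0.555, 0.068, 0.163], 0.67)]
red_ball [([0.556, 0.062, 0.159], 0.59)]
lock_knob [([0.519, 0.175, 0.134], 0.87)]
```

View pics/w1.png

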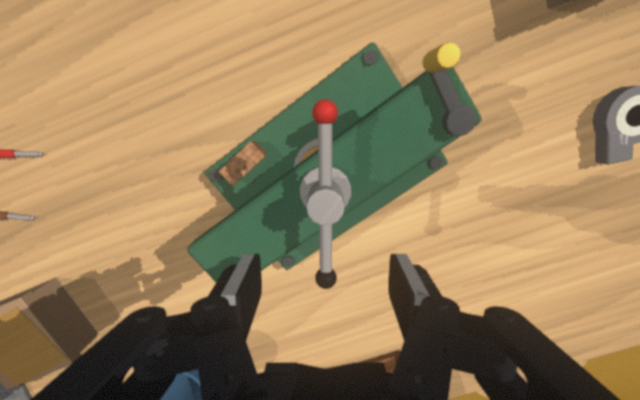

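The wrist view shows the hub at (325,206), the red ball at (325,111), the black ball at (327,279) and the knob at (449,55). All of these lie within 3 px of my estimates. I'll straddle the hub with the pads alongside the bar and grip it softly, so it slips safely at the bottom.

Emit:
apply_moves(
  claw=[0.06,0.06,0.06,0.06,0.06,0.06,0.045,0.035,0.02,0.02,0.02,0.02,0.02],
  xyz=[
    [0.0034,-0.001,0.014],
    [0,0,0.014],
    [0,0,0.014],
    [0,0,0.014],
    [0,0,0.014],
    [0,0,0.014],
    [0,0,0],
    [0,0,0],
    [0,0,0],
    [0,0,0],
    [0,0,0],
    [0,0,0],
    [0,0,0],
  ],
  twist=[
    [0,0,0],
    [0,0,0],
    [0,0,0],
    [0,0,0],
    [0,0,0],
    [0,0,0],
    [0,0,0],
    [0,0,0],
    [0,0,0],
    [0,0,0],
    [0,0,0],
    [0,0,0],
    [0,0,0],
  ],
  force=20,
)

```text
clock: 4.95
position: [0.562, 0.0611, 0.1412]
tool_rot: [-3.139, -0.0, 2.782]
force: [-8.6, -10.0, 7.0]
grip_width: 0.0263
finger_force: 19.3
```

```bash
cat > st.py <<'E'
from h import *
s=bot.observe(); print({k:np.round(s[k],4).tolist() for k in("clock","qpos","position","tool_rot","force","moment","grip_width","finger_force")})
E
python3 st.py
```

```text
{'clock': 4.95, 'qpos': [-0.2995, 0.5081, 0.1182, 1.8249, -0.0767, 0.8145, 1.0682], 'position': [0.562, 0.0611, 0.1412], 'tool_rot': [-3.1394, -0.0004, 2.7824], 'force': [-8.586, -9.9891, 6.9883], 'moment': [-2.4654, 1.8247, -0.0694], 'grip_width': 0.0263, 'finger_force': 19.2858}
```

Emit:
apply_moves(
  claw=[0.02,0.02,0.02,0.02,0.02],
  xyz=[
    [0,-0.0007,-0.0004],
    [0,0,0],
    [0,0,0],
    [0,0,0],
    [0,0,0],
  ],
  twist=[
    [0,0,0],
    [0,0,0.08],
    [0,0,0.1],
    [0,0,0.1],
    [0,0,0.07],
  ],
)

```text
clock: 5.45
position: [0.5623, 0.0617, 0.1414]
tool_rot: [-3.141, 0.0, 2.43]
force: [-1.8, -5.7, -0.7]
grip_width: 0.0259
finger_force: 20.1
```

```bash
cat >> st.py <<'E'
E
cat > bar.py <<'E'
from h import *
import sys
# bar heading from colour of the balls in scene+side, and find_in for support; axis fixed
ax=np.array([.5635,.061]); fs=[bot.grab_frame(c) for c in("scene","side")]
C=[proj(f,[*ax,.156]) for f in fs]
r=[]
for f,c in zip(fs,C):
    b=blob(f["img"],"red",c,52); r.append(b)
print(r)
if all(x[0] is not None for x in r):
    X=tri(fs,(r[0][0],r[1][0])); print("red",X.round(4),"deg",np.degrees(np.arctan2(X[1]-ax[1],X[0]-ax[0])).round(1), np.linalg.norm(X[:2]-ax).round(4))
E
python3 st.py; python3 bar.py
```

```text
{'clock': 5.45, 'qpos': [-0.366, 0.5143, 0.2108, 1.8285, -0.1412, 0.8135, 0.7742], 'position': [0.5623, 0.0617, 0.1414], 'tool_rot': [-3.141, 0.0004, 2.4295], 'force': [-1.8074, -5.7332, -0.7403], 'moment': [-1.1734, 0.5773, 0.1354], 'grip_width': 0.0259, 'finger_force': 20.1153}
[(array([363.82608696, 188.        ]), 23), (array([286.86666667, 174.46666667]), 15)]
red [0.5122 0.1034 0.1574] deg 140.5 0.0666
```

Emit:
apply_moves(
  claw=[0.02,0.02,0.02,0.02,0.02,0.02,0.02,0.02,0.02,0.02,0.02,0.02,0.02,0.02,0.02],
  xyz=[
    [0,0,0],
    [0,0,0],
    [0,0,0],
    [0,0,0],
    [0,0,0],
    [0,0,0],
    [0,0,0],
    [0,0,0],
    [0,0,0],
    [0,0,0],
    [0,0,0],
    [0,0,0],
    [0,0,0],
    [0,0,0],
    [0,0,0],
  ],
  twist=[
    [0,0,0.1],
    [0,0,0.1],
    [0,0,0.1],
    [0,0,0.1],
    [0,0,0.1],
    [0,0,0.1],
    [0,0,0.1],
    [0,0,0.1],
    [0,0,0.1],
    [0,0,0.1],
    [0,0,0.1],
    [0,0,0.1],
    [0,0,0.1],
    [0,0,0.1],
    [0,0,0.06],
  ],
)

```text
clock: 7.05
position: [0.5649, 0.0621, 0.1417]
tool_rot: [3.137, -0.002, 0.97]
force: [15.6, -4.9, -12.4]
grip_width: 0.0257
finger_force: 20.6
```

```bash
python3 st.py; python3 bar.py
```

```text
{'clock': 7.05, 'qpos': [-0.634, 0.5847, 0.6059, 1.8399, -0.4317, 0.8461, -0.416], 'position': [0.5649, 0.0621, 0.1417], 'tool_rot': [3.1371, -0.0025, 0.9701], 'force': [15.5673, -4.9092, -12.4309], 'moment': [-0.979, -3.3563, 0.1554], 'grip_width': 0.0257, 'finger_force': 20.5755}
[(array([351.41935484, 209.4516129 ]), 31), (array([308.38461538, 159.38461538]), 13)]
red [0.5999 0.1171 0.1592] deg 57.1 0.0669
```

Emit:
apply_moves(
  claw=[0.02,0.02,0.02,0.02,0.02,0.02,0.02],
  xyz=[
    [0.0002,0.0009,0.0006],
    [0,0,0],
    [0,0,0],
    [0,0,0],
    [0,0,0],
    [0,0,0],
    [0,0,0],
  ],
  twist=[
    [0,0,0.1],
    [0,0,0.1],
    [0,0,0.1],
    [0,0,0.1],
    [0,0,0.1],
    [0,0,0.1],
    [0,0,0.05],
  ],
)

```text
clock: 7.85
position: [0.5658, 0.0611, 0.1415]
tool_rot: [3.139, -0.005, 0.32]
force: [12.0, -8.8, -4.4]
grip_width: 0.0257
finger_force: 21.6
```

```bash
python3 st.py; python3 bar.py
```

```text
{'clock': 7.85, 'qpos': [-0.7379, 0.6451, 0.7828, 1.843, -0.5752, 0.8896, -0.9322], 'position': [0.5658, 0.0611, 0.1415], 'tool_rot': [3.1387, -0.0048, 0.3197], 'force': [11.9726, -8.8034, -4.4376], 'moment': [-1.7845, -2.7647, 0.2012], 'grip_width': 0.0257, 'finger_force': 21.5805}
[(array([335.63333333, 210.36666667]), 30), (None, 0)]
```

Emit:
apply_moves(
  claw=[0.02,0.02,0.02,0.02],
  xyz=[
    [0.0004,0.0007,0.0002],
    [0,0,0],
    [0,0,0],
    [0,0,0],
  ],
  twist=[
    [0,0,0.1],
    [0,0,0.1],
    [0,0,0.1],
    [0,0,0],
  ],
)

```text
clock: 8.35
position: [0.5652, 0.0604, 0.1413]
tool_rot: [3.14, -0.003, 0.02]
force: [1.4, -8.9, 8.2]
grip_width: 0.0255
finger_force: 22.5
```

```bash
cat > bar.py <<'E'
from h import *
ax=np.array([.5640,.0612]); s=bot.observe(); print("tool yaw",np.degrees(s["tool_rot"][2]).round(1),"Mz",np.round(s["moment"][2],3))
def onz(f,u,z=.158):
    p=P(f); A=np.c_[p[:,0],p[:,1],-np.array([u[0],u[1],1.])]; return np.linalg.solve(A,-(p[:,2]*z+p[:,3]))[:2]
for c in("scene","side"):
    f=bot.grab_frame(c); b,n=blob(f["img"],"red",proj(f,[*ax,.156]),52)
    if n>5:
        X=onz(f,b)-ax; print(c,n,"red r",np.linalg.norm(X).round(4),"deg",np.degrees(np.arctan2(X[1],X[0])).round(1))
E
python3 st.py; python3 bar.py
```

```text
{'clock': 8.35, 'qpos': [-0.7798, 0.6797, 0.8627, 1.8445, -0.6423, 0.9193, -1.1693], 'position': [0.5652, 0.0604, 0.1413], 'tool_rot': [3.1404, -0.0029, 0.0196], 'force': [1.3825, -8.8805, 8.1918], 'moment': [-2.057, -0.415, 0.0486], 'grip_width': 0.0255, 'finger_force': 22.4804}
tool yaw 1.1 Mz 0.049
scene 34 red r 0.0654 deg 15.9
```

```bash
python3 - <<'E'
from h import *
f=bot.grab_frame("scene")
ax=np.array([.5640,.0612])
for u in((360,182.86),(363.83,188),(351.42,209.45),(335.63,210.37)):
    p=P(f); A=np.c_[p[:,0],p[:,1],-np.array([u[0],u[1],1.])]; X=np.linalg.solve(A,-(p[:,2]*.158+p[:,3]))[:2]-ax; print(np.degrees(np.arctan2(X[1],X[0])).round(1),np.linalg.norm(X).round(4))
E
```

```text
159.5 0.0665
140.3 0.0662
57.3 0.0655
20.1 0.0653
```

Emit:
apply_moves(
  claw=[0.02,0.02],
  xyz=[
    [0,0.0004,-0.0006],
    [0,0,0],
  ],
  twist=[
    [0,0,0.1],
    [0,0,0.1],
  ],
)

```text
clock: 8.7
position: [0.5646, 0.0603, 0.1416]
tool_rot: [-3.141, -0.002, -0.18]
force: [3.5, -9.5, -0.6]
grip_width: 0.0257
finger_force: 21.2
```

```bash
python3 st.py; python3 bar.py
```

```text
{'clock': 8.7, 'qpos': [-0.8057, 0.7034, 0.9145, 1.8461, -0.6862, 0.9416, -1.3283], 'position': [0.5646, 0.0603, 0.1416], 'tool_rot': [-3.1415, -0.0017, -0.1802], 'force': [3.5082, -9.474, -0.5756], 'moment': [-2.0247, -0.5608, 0.312], 'grip_width': 0.0257, 'finger_force': 21.1746}
tool yaw -10.3 Mz 0.312
scene 34 red r 0.0654 deg 15.9
side 14 red r 0.0633 deg 14.6
```

The bar stood still at 15.9° while the tool slipped on by 11°. Mz rose to 0.31, against about 0.14 while it was turning freely. So the screw bottomed at about 0.40 turn. Next I'll back it off 90°, to about 106°.

Emit:
apply_moves(
  claw=[0.02,0.02,0.02,0.02,0.02,0.02,0.02,0.02,0.02,0.02,0.02,0.02,0.02,0.02,0.02,0.02],
  xyz=[
    [0,0.0004,0],
    [0,0,0],
    [0,0,0],
    [0,0,0],
    [0,0,0],
    [0,0,0],
    [0,0,0],
    [0,0,0],
    [0,0,0],
    [0,0,0],
    [0,0,0],
    [0,0,0],
    [0,0,0],
    [0,0,0],
    [0,0,0],
    [0,0,0],
  ],
  twist=[
    [0,0,-0.1],
    [0,0,-0.1],
    [0,0,-0.1],
    [0,0,-0.1],
    [0,0,-0.1],
    [0,0,-0.1],
    [0,0,-0.1],
    [0,0,-0.1],
    [0,0,-0.1],
    [0,0,-0.1],
    [0,0,-0.1],
    [0,0,-0.1],
    [0,0,-0.1],
    [0,0,-0.1],
    [0,0,-0.07],
    [0,0,0],
  ],
)

```text
clock: 10.4
position: [0.5643, 0.0609, 0.1415]
tool_rot: [3.141, -0.001, 1.295]
force: [-2.6, 0.1, 6.9]
grip_width: 0.026
finger_force: 21.6
```

```bash
python3 st.py; python3 bar.py
```

```text
{'clock': 10.4, 'qpos': [-0.5715, 0.5629, 0.5147, 1.8356, -0.3633, 0.8361, -0.1518], 'position': [0.5643, 0.0609, 0.1415], 'tool_rot': [3.1409, -0.0014, 1.2951], 'force': [-2.6429, 0.0859, 6.9251], 'moment': [-0.0806, 0.4638, -0.0246], 'grip_width': 0.026, 'finger_force': 21.6393}
tool yaw 74.2 Mz -0.025
scene 28 red r 0.0658 deg 98.2
```

Emit:
apply_moves(
  claw=[0.02,0.02,0.02],
  xyz=[
    [0,0,0],
    [0,0,0],
    [0,0,0],
  ],
  twist=[
    [0,0,-0.07],
    [0,0,-0.065],
    [0,0,0],
  ],
)

```text
clock: 10.8
position: [0.5642, 0.061, 0.1414]
tool_rot: [3.141, -0.001, 1.429]
force: [-4.9, -0.8, 9.3]
grip_width: 0.0258
finger_force: 22.1
```

```bash
python3 bar.py
```

```text
tool yaw 81.9 Mz -0.042
scene 27 red r 0.0657 deg 105.3
side 9 red r 0.0653 deg 109.5
```

Emit:
apply_moves(
  claw=[0.035,0.045,0.06,0.06,0.06,0.06,0.06,0.06,0.06,0.06,0.06],
  xyz=[
    [0,0,0],
    [0,0,0],
    [0,0,0],
    [0,0,0],
    [0,0,-0.01],
    [0,0,-0.02],
    [0,0,-0.02],
    [0,0,-0.02],
    [0,0,-0.02],
    [0,0,0],
    [0,0,0],
  ],
  twist=[
    [0,0,0],
    [0,0,0],
    [0,0,0],
    [0,0,0],
    [0,0,0],
    [0,0,0],
    [0,0,0],
    [0,0,0],
    [0,0,0],
    [0,0,0],
    [0,0,0],
  ],
)

```text
clock: 12.0
position: [0.564, 0.0607, 0.231]
tool_rot: [3.141, -0.0, 1.429]
force: [0.3, -0.9, 0.8]
grip_width: 0.0602
finger_force: 0.0
```

```bash
python3 bar.py; python3 - <<'E'
from h import *
w=bot.grab_frame("wrist"); cv2.imwrite("pics/w2.png",w["img"][:,:,::-1])
for X in([.564,.0612,.172],[.564,.0612,.156],[.497,.1735,.161],[.5474,.1813,.131]): print(proj(w,X).round(1))
print(blob(w["img"],"red",(320,200),160),blob(w["img"],"yellow",proj(w,[.497,.1735,.155]),60))
E
python3 st.py
```

```text
tool yaw 81.9 Mz 0.016
scene 26 red r 0.0658 deg 105.7
side 13 red r 0.0659 deg 107.4
[324.5 209.5]
[324.5 203.3]
[203.   61.6]
[279.9  45.2]
(array([288.31127451, 126.61519608]), 408) (None, 0)
{'clock': 12.15, 'qpos': [-0.5951, 0.4494, 0.5375, 1.747, -0.2641, 1.0188, -0.1034], 'position': [0.5636, 0.0606, 0.2299], 'tool_rot': [-3.1406, 0.0004, 1.4287], 'force': [0.1697, 0.3605, 0.0352], 'moment': [0.0407, 0.0357, -0.0017], 'grip_width': 0.0599, 'finger_force': 0.0}
```

View pics/w2.png

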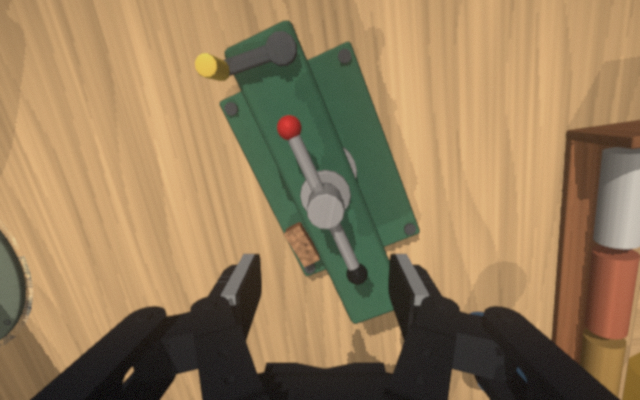

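The wrist view shows the bar clean along the beam, with the red ball at (289,127), the black ball at (357,273), the knob at (207,66) and the lever pivot at (285,48). The back-off comes to about 90°, so I'll go to the lever.

Emit:
apply_moves(
  claw=[0.06,0.06,0.06,0.06,0.06,0.055,0.05,0.045,0.045,0.045,0.045,0.045,0.045,0.045,0.045,0.045,0.045,0.045,0.045,0.045],
  xyz=[
    [0.0205,-0.0164,0],
    [0.0205,-0.0164,0],
    [0.0205,-0.0164,0],
    [0.0205,-0.0164,0],
    [0.0203,-0.0163,0],
    [0,0,0],
    [0,0,0],
    [0,0,0],
    [0,0,0],
    [0,0,0],
    [0,0,0],
    [0,0,0],
    [0,0,0],
    [0,0,0],
    [0,0,0],
    [0,0,0],
    [0,0,0],
    [0,0,0],
    [0,0,0],
    [0,0,0],
  ],
  twist=[
    [0,0,0],
    [0,0,0],
    [0,0,0],
    [0,0,0],
    [0,0,0],
    [0,0,-0.1336],
    [0,0,-0.1336],
    [0,0,-0.1336],
    [0,0,-0.1336],
    [0,0,-0.1336],
    [0,0,-0.1336],
    [0,0,-0.1336],
    [0,0,-0.1336],
    [0,0,-0.1336],
    [0,0,-0.1336],
    [0,0,-0.1336],
    [0,0,-0.1336],
    [0,0,-0.1336],
    [0,0,-0.1336],
    [0,0,0],
  ],
)

```text
clock: 14.15
position: [0.4972, 0.1733, 0.23]
tool_rot: [-3.141, -0.001, -2.982]
force: [0.5, -0.3, 0.2]
grip_width: 0.0445
finger_force: 0.0
```

```bash
python3 st.py; python3 bar.py; python3 - <<'E'
from h import *
w=bot.grab_frame("wrist"); cv2.imwrite("pics/w3.png",w["img"][:,:,::-1])
p=proj(w,[.497,.1735,.161]); print(p.round(1), proj(w,[.5474,.1813,.131]).round(1), blob(w["img"],"yellow",p,50))
print([(np.round(d["position"],3).tolist(),round(d["score"],2)) for d in bot.find_in("wrist","lock_knob")[:2]])
E
```

```text
{'clock': 14.15, 'qpos': [-0.5333, 0.3376, 0.1103, 1.8327, -0.0442, 0.9745, 1.3263], 'position': [0.4972, 0.1733, 0.23], 'tool_rot': [-3.1415, -0.0009, -2.9818], 'force': [0.4558, -0.2879, 0.1879], 'moment': [0.0177, 0.0157, 0.0293], 'grip_width': 0.0445, 'finger_force': 0.0}
tool yaw -170.8 Mz 0.029
scene 27 red r 0.0657 deg 105.3
side 13 red r 0.0659 deg 107.4
[325.8 205.8] [325.7 250. ] (None, 0)
[([0.528, 0.173, 0.132], 0.82), ([0.559, 0.067, 0.164], 0.3)]
```

View pics/w3.png

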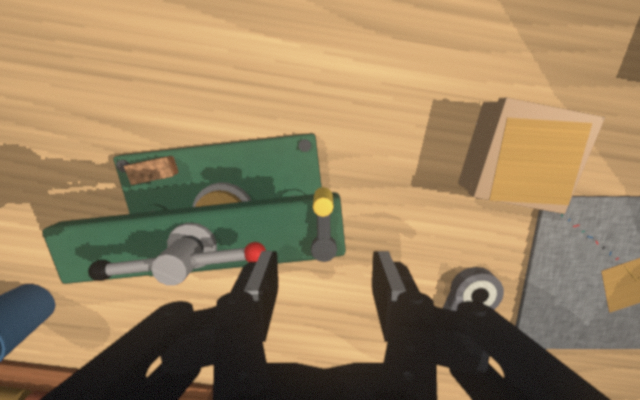

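The wrist view shows the knob top at (323,206) and the pivot at (324,248), with the arm along tool x. The knob sits midway between the fingers, about 2 mm to the left. I'll descend to straddle it.

Emit:
apply_moves(
  claw=[0.045,0.045,0.045,0.045,0.045,0.045,0.045,0.035,0.026,0.026,0.026],
  xyz=[
    [0,-0.002,0.016],
    [0,0,0.016],
    [0,0,0.016],
    [0,0,0.016],
    [0,0,0.016],
    [0,0,0.012],
    [0,0,0],
    [0,0,0],
    [0,0,0],
    [0,0,0],
    [0,0,0],
  ],
  twist=[
    [0,0,0],
    [0,0,0],
    [0,0,0],
    [0,0,0],
    [0,0,0],
    [0,0,0],
    [0,0,0],
    [0,0,0],
    [0,0,0],
    [0,0,0],
    [0,0,0],
  ],
)

```text
clock: 15.45
position: [0.4979, 0.1716, 0.1389]
tool_rot: [3.141, 0.001, -2.984]
force: [-0.2, 0.5, 0.5]
grip_width: 0.0259
finger_force: 0.0
```

Emit:
apply_moves(
  claw=[0.026,0.026,0.026,0.026,0.026,0.026,0.026,0.026,0.026,0.026,0.026,0.026],
  xyz=[
    [-0.00025,0.005,0],
    [-0.00025,0.005,0],
    [-0.00025,0.005,0],
    [-0.00025,0.005,0],
    [-0.00025,0.005,0],
    [-0.00025,0.005,0],
    [-0.00025,0.005,0],
    [-0.00025,0.005,0],
    [-0.00025,0.005,0],
    [-0.00025,0.005,0],
    [-0.00025,0.005,0],
    [0,0,0],
  ],
  twist=[
    [0,0,0.1],
    [0,0,0.1],
    [0,0,0.1],
    [0,0,0.1],
    [0,0,0.1],
    [0,0,0.1],
    [0,0,0.1],
    [0,0,0.1],
    [0,0,0.1],
    [0,0,0.1],
    [0,0,0.1],
    [0,0,0],
  ],
)

```text
clock: 16.65
position: [0.518, 0.2204, 0.1386]
tool_rot: [3.141, 0.0, 2.198]
force: [-0.2, 0.4, -0.2]
grip_width: 0.0262
finger_force: 0.0
```

```bash
python3 st.py
```

```text
{'clock': 16.65, 'qpos': [-0.7812, 0.5356, 0.384, 1.8449, -0.2666, 0.8113, 0.366], 'position': [0.518, 0.2204, 0.1386], 'tool_rot': [3.1413, 0.0002, 2.1978], 'force': [-0.1588, 0.435, -0.1854], 'moment': [-0.0245, 0.0073, -0.0288], 'grip_width': 0.0262, 'finger_force': 0.0}
```

Emit:
apply_moves(
  claw=[0.026,0.026,0.026,0.026,0.026],
  xyz=[
    [-0.0001,0.003,0],
    [-0.0001,0.003,0],
    [-0.0001,0.003,0],
    [-0.0001,0.003,0],
    [0,0,0],
  ],
  twist=[
    [0,0,0.06],
    [0,0,0.06],
    [0,0,0.06],
    [0,0,0.06],
    [0,0,0],
  ],
)

```text
clock: 17.15
position: [0.5282, 0.2257, 0.1385]
tool_rot: [3.142, 0.0, 1.961]
force: [-0.3, 0.9, 0.1]
grip_width: 0.0259
finger_force: 0.0
```

```bash
python3 st.py; python3 bar.py; python3 - <<'E'
from h import *
f=bot.grab_frame("scene")
for a in(189,130,120,115): print(a,proj(f,[.5474+.05*np.cos(np.radians(a)),.1813+.05*np.sin(np.radians(a)),.148]).round(1))
print(blob(f["img"],"yellow",(395,205),25))
E
```

```text
{'clock': 17.15, 'qpos': [-0.819, 0.564, 0.4467, 1.8166, -0.3175, 0.8321, 0.1734], 'position': [0.5282, 0.2257, 0.1385], 'tool_rot': [3.1416, 0.0001, 1.9608], 'force': [-0.2968, 0.8933, 0.1055], 'moment': [-0.041, -0.0815, -0.0215], 'grip_width': 0.0259, 'finger_force': 0.0}
tool yaw 112.3 Mz -0.021
scene 26 red r 0.0649 deg 105.3
side 11 red r 0.0649 deg 108.6
189 [388.6 197.6]
130 [401.  208.6]
120 [401.4 211.1]
115 [401.4 212.3]
(array([388.81395349, 197.60465116]), 43)
```

```bash
python3 - <<'E'
from h import *
f=bot.grab_frame("scene");g=bot.grab_frame("side");w=bot.grab_frame("wrist")
A=cv2.resize(f["img"][130:250,320:440],(400,400),interpolation=cv2.INTER_CUBIC)
B=cv2.resize(g["img"][110:230,225:345],(400,400),interpolation=cv2.INTER_CUBIC)
cv2.imwrite("pics/c3.png",np.hstack([A,B])[:,:,::-1]); cv2.imwrite("pics/w4.png",w["img"][:,:,::-1])
E
```

```text
(no output)
```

View pics/c3.png

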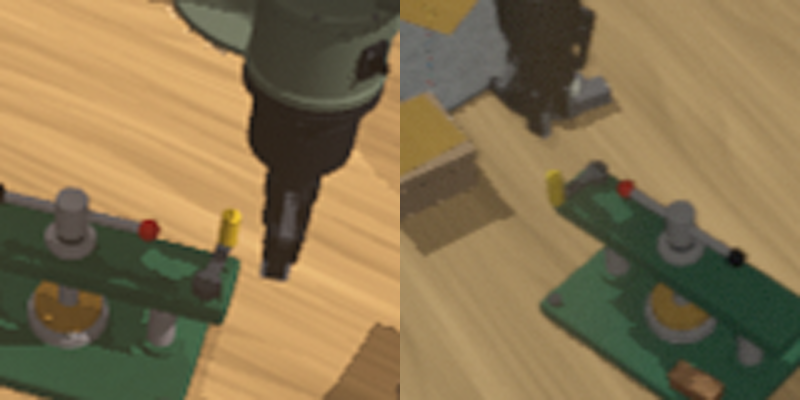

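View pics/w4.png

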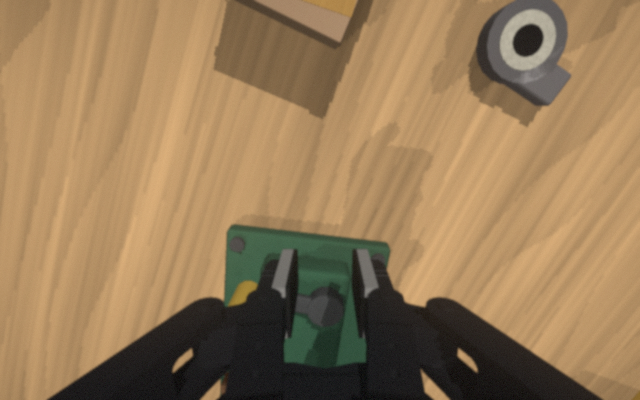

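```bash
python3 - <<'E'
from h import *
w=bot.grab_frame("wrist"); s=bot.observe()
print("TCP",proj(w,s["position"]).round(1))
for X in([.497,.1735,.161],[.497,.1735,.125],[.5474,.1813,.131],[.5463,.1243,.156]): print(X,proj(w,X).round(1))
for c in("scene","side","wrist"): print([(np.round(d["position"],3).tolist(),round(d["score"],2)) for d in bot.find_in(c,"lock_knob")[:2]])
g=bot.grab_frame("side"); print(blob(g["img"],"yellow",(271,165),12))
E
```

```text
TCP [324.4 241.8]
[0.497, 0.1735, 0.161] [233.3 321.7]
[0.497, 0.1735, 0.125] [248.4 285.8]
[0.5474, 0.1813, 0.131] [326.  307.5]
[0.5463, 0.1243, 0.156] [288.7 406.7]
[([0.522, 0.176, 0.131], 0.55)]
[]
[([0.537, 0.178, 0.13], 0.69)]
(array([271.11764706, 165.35294118]), 17)
```

```bash
python3 - <<'E'
from h import *
f=bot.grab_frame("scene");g=bot.grab_frame("side")
print("top",tri((f,g),((389.2,194),(271.4,162.3))).round(4),"bot",tri((f,g),((388.2,203),(271.7,170.8))).round(4))
for X in([.497,.1735,.161],[.497,.1735,.125]): print(proj(f,X).round(1),proj(g,X).round(1))
s=bot.observe()["position"]
for z in(.1385,.15,.165): print(z,proj(f,[s[0],s[1],z]).round(1),proj(g,[s[0],s[1],z]).round(1))
# lowest dark gripper pixels
for n,im,(a,b,c,d) in(("scene",f["img"],(190,225,392,412)),("side",g["img"],(130,160,255,275))):
    V=im[a:b,c:d].max(2); 
    print(n); print(V[::2].tolist() if 0 else "\n".join("".join("#" if v<60 else "." for v in r)+f" {a+i}" for i,r in enumerate(V)))
E
```

```text
top [0.4976 0.1721 0.1603] bot [0.4954 0.1725 0.1222]
[389.3 194.1] [270.6 161.8]
[387.9 203. ] [271.5 169.6]
0.1385 [400.3 214.9] [271.2 152.8]
0.15 [400.9 212.1] [270.9 150.2]
0.165 [401.7 208.3] [270.5 146.9]
scene
........#####.....## 190
........#####.....## 191
........#####.....## 192
.......######....### 193
.......######....### 194
.......#####.....### 195
.......#####.....### 196
........####.....### 197
........###......### 198
........###......##. 199
........###......##. 200
........####.....##. 201
........####....##.. 202
........##########.. 203
........##########.. 204
.......##########... 205
.......##########... 206
.......##########... 207
........########.... 208
.........#####...... 209
........#####....... 210
........#####....... 211
........#####....... 212
.................... 213
.................... 214
.................... 215
.................... 216
.................... 217
.................... 218
.................... 219
.................... 220
.................... 221
.................... 222
.................... 223
.................... 224
side
......######..###### 130
.....#########.##.## 131
......###########.## 132
.....########.###### 133
.....#########.#..#. 134
......####.###....## 135
....#..###.#.#####.. 136
.########...#.####.. 137
#########...##.#.... 138
.#########.##.....#. 139
..#######..#....###. 140
...#########.#..#### 141
....#########.....## 142
.......##.#.....##.# 143
........####........ 144
.........##......... 145
..........##........ 146
...........#........ 147
..........#......... 148
.................... 149
.................... 150
.................... 151
.................... 152
.................... 153
.................... 154
.................... 155
.................... 156
.................... 157
.................... 158
.................... 159
```

The lever hasn't moved, and the w4 picture shows the knob at about (245,292), left of the fingers. The tips ride at least 22 mm above the reported TCP at this opening, so they passed over the 161 mm knob. I'll raise, go back along the arc, and come down lower to TCP 0.117, where the tips stay at or above 0.139, clear of the arm.

Emit:
apply_moves(
  claw=[0.045,0.045,0.045,0.045,0.045,0.045,0.045,0.045,0.045,0.045,0.045,0.045,0.045,0.045,0.045,0.045,0.045],
  xyz=[
    [0,0,-0.02],
    [0,0,-0.02],
    [-0.00025,-0.005,0],
    [-0.00025,-0.005,0],
    [-0.00025,-0.005,0],
    [-0.00025,-0.005,0],
    [-0.00025,-0.005,0],
    [-0.00025,-0.005,0],
    [-0.00025,-0.005,0],
    [-0.00025,-0.005,0],
    [-0.00025,-0.005,0],
    [-0.00025,-0.005,0],
    [-0.00025,-0.005,0],
    [-0.00025,-0.005,0],
    [-0.00025,-0.005,0],
    [0,-0.002,0],
    [0,0,0],
  ],
  twist=[
    [0,0,0],
    [0,0,0],
    [0,0,-0.1],
    [0,0,-0.1],
    [0,0,-0.1],
    [0,0,-0.1],
    [0,0,-0.1],
    [0,0,-0.1],
    [0,0,-0.1],
    [0,0,-0.1],
    [0,0,-0.1],
    [0,0,-0.1],
    [0,0,-0.1],
    [0,0,-0.1],
    [0,0,-0.1],
    [0,0,-0.038],
    [0,0,0],
  ],
)

```text
clock: 19.5
position: [0.4977, 0.171, 0.1785]
tool_rot: [-3.142, 0.0, -2.986]
force: [-0.2, -1.3, -0.8]
grip_width: 0.045
finger_force: 0.0
```

Emit:
apply_moves(
  claw=[0.045,0.045,0.045,0.045,0.045,0.045,0.045,0.045],
  xyz=[
    [0,0.0015,0.01],
    [0,0,0.01],
    [0,0,0.01],
    [0,0,0.01],
    [0,0,0.01],
    [0,0,0.006],
    [0,0,0.0055],
    [0,0,0],
  ],
  twist=[
    [0,0,0],
    [0,0,0],
    [0,0,0],
    [0,0,0],
    [0,0,0],
    [0,0,0],
    [0,0,0],
    [0,0,0],
  ],
)

```text
clock: 20.3
position: [0.4972, 0.1728, 0.1163]
tool_rot: [-3.141, -0.001, -2.986]
force: [-0.5, -0.7, -0.9]
grip_width: 0.045
finger_force: 0.0
```

Emit:
apply_moves(
  claw=[0.035,0.026,0.026,0.026,0.026,0.026,0.026],
  xyz=[
    [0,0,0],
    [0,0,0],
    [0,0,0],
    [-0.00025,0.005,0],
    [-0.00025,0.005,0],
    [-0.00025,0.005,0],
    [-0.00025,0.005,0],
  ],
  twist=[
    [0,0,0],
    [0,0,0],
    [0,0,0],
    [0,0,0.1],
    [0,0,0.1],
    [0,0,0.1],
    [0,0,0.1],
  ],
)

```text
clock: 21.0
position: [0.4986, 0.1927, 0.1173]
tool_rot: [-3.142, 0.001, 2.893]
force: [1.3, -2.5, 1.0]
grip_width: 0.026
finger_force: 1.1
```

```bash
python3 st.py; python3 - <<'E'
from h import *
f=bot.grab_frame("scene"); g=bot.grab_frame("side")
for a in(189,175,165,155): X=[.5474+.05*np.cos(np.radians(a)),.1813+.05*np.sin(np.radians(a)),.148]; print(a,proj(f,X).round(1),proj(g,X).round(1))
print(blob(f["img"],"yellow",(393,202),20),blob(g["img"],"yellow",(271,163),16))
E
```

```text
{'clock': 21.0, 'qpos': [-0.6551, 0.5081, 0.2375, 1.9292, -0.1733, 0.7233, 1.0057], 'position': [0.4986, 0.1927, 0.1173], 'tool_rot': [-3.1416, 0.0006, 2.8927], 'force': [1.2909, -2.5006, 0.9899], 'moment': [-0.5734, -0.1922, -0.0039], 'grip_width': 0.026, 'finger_force': 1.1087}
189 [388.6 197.6] [271.2 164.5]
175 [392.7 199.3] [269.1 162.2]
165 [395.2 200.9] [268.1 160.4]
155 [397.4 202.9] [267.6 158.4]
(array([394.11428571, 199.68571429]), 35) (None, 0)
```

Emit:
apply_moves(
  claw=[0.026,0.026,0.026,0.026,0.026,0.026,0.026,0.026],
  xyz=[
    [-0.00025,0.005,0],
    [-0.00025,0.005,0],
    [-0.00025,0.005,0],
    [-0.00025,0.005,0],
    [-0.00025,0.005,0],
    [-0.00025,0.005,0],
    [-0.00025,0.005,0],
    [-0.0001,0.003,0],
  ],
  twist=[
    [0,0,0.1],
    [0,0,0.1],
    [0,0,0.1],
    [0,0,0.1],
    [0,0,0.1],
    [0,0,0.1],
    [0,0,0.1],
    [0,0,0.06],
  ],
)

```text
clock: 21.9
position: [0.52, 0.2227, 0.117]
tool_rot: [-3.141, 0.0, 2.137]
force: [-1.9, -2.2, 1.1]
grip_width: 0.0257
finger_force: 1.0
```

Emit:
apply_moves(
  claw=[0.026,0.026,0.026],
  xyz=[
    [-0.0001,0.003,0],
    [-0.0001,0.003,0],
    [0,0.001,0],
  ],
  twist=[
    [0,0,0.06],
    [0,0,0.06],
    [0,0,0.02],
  ],
)

```text
clock: 22.2
position: [0.5261, 0.2261, 0.117]
tool_rot: [-3.141, 0.0, 1.998]
force: [-1.2, -2.3, 0.7]
grip_width: 0.0263
finger_force: 1.0
```

Emit:
apply_moves(
  claw=[0.026,0.026],
  xyz=[
    [0,0.0015,0],
    [0,0.0015,0],
  ],
  twist=[
    [0,0,0.03],
    [0,0,0.03],
  ],
)

```text
clock: 22.4
position: [0.5289, 0.2273, 0.117]
tool_rot: [-3.141, -0.0, 1.937]
force: [-0.8, -1.9, 1.5]
grip_width: 0.026
finger_force: 0.9
```

Emit:
apply_moves(
  claw=[0.026,0.026],
  xyz=[
    [0,0.001,0],
    [0,0.001,0],
  ],
  twist=[
    [0,0,0.02],
    [0,0,0.02],
  ],
)

```text
clock: 22.6
position: [0.5307, 0.228, 0.1169]
tool_rot: [-3.141, 0.0, 1.896]
force: [-5.4, -4.5, 0.7]
grip_width: 0.026
finger_force: 3.2
```

Force is rising, so the stop is near. One more small step will confirm it.

Emit:
apply_moves(
  claw=[0.026,0.026],
  xyz=[
    [0,0.001,0],
    [0,0,0],
  ],
  twist=[
    [0,0,0],
    [0,0,0],
  ],
)

```text
clock: 22.8
position: [0.5308, 0.2281, 0.1168]
tool_rot: [-3.139, 0.0, 1.897]
force: [-7.5, -4.7, 4.7]
grip_width: 0.0259
finger_force: 4.5
```

```bash
python3 st.py; python3 - <<'E'
from h import *
f=bot.grab_frame("scene")
for a in(125,120,115): X=[.5474+.05*np.cos(np.radians(a)),.1813+.05*np.sin(np.radians(a)),.148]; print(a,proj(f,X).round(1))
print(blob(f["img"],"yellow",(400,210),20))
E
```

```text
{'clock': 22.8, 'qpos': [-0.8564, 0.6155, 0.5065, 1.8238, -0.3986, 0.8072, 0.1791], 'position': [0.5308, 0.2281, 0.1168], 'tool_rot': [-3.1392, 0.0, 1.8969], 'force': [-7.4913, -4.6893, 4.6712], 'moment': [-0.9847, 1.7243, -0.0333], 'grip_width': 0.0259, 'finger_force': 4.4613}
125 [401.3 209.8]
120 [401.4 211.1]
115 [401.4 212.3]
(None, 0)
```

Emit:
apply_moves(
  claw=[0.026,0.026,0.034,0.036,0.036,0.036,0.036,0.036,0.036,0.036,0.036],
  xyz=[
    [0,-0.0035,0],
    [0,-0.002,0],
    [0,0,0],
    [0,0,0],
    [0,0,-0.01],
    [0,0,-0.02],
    [0,0,-0.03],
    [0,0,-0.03],
    [0,0,-0.03],
    [0,0,0],
    [0,0,0],
  ],
  twist=[
    [0,0,0],
    [0,0,0],
    [0,0,0],
    [0,0,0],
    [0,0,0],
    [0,0,0],
    [0,0,0],
    [0,0,0],
    [0,0,0],
    [0,0,0],
    [0,0,0],
  ],
)

```text
clock: 23.95
position: [0.5267, 0.227, 0.2378]
tool_rot: [3.14, -0.001, 1.897]
force: [-0.3, -0.3, 0.3]
grip_width: 0.0361
finger_force: 0.0
```

```bash
python3 st.py; python3 bar.py; python3 - <<'E'
from h import *
f=bot.grab_frame("scene");w=bot.grab_frame("wrist");g=bot.grab_frame("side")
a,b=blob(f["img"],"yellow",(400,210),20),blob(g["img"],"yellow",(268,150),20); print(a,b)
if a[1] and b[1]:
    X=tri((f,g),(a[0],b[0])); d=X[:2]-[.5474,.1813]; print(X.round(4),np.degrees(np.arctan2(d[1],d[0])))
for t in(130,115): print(proj(w,[.5474+.05*np.cos(np.radians(t)),.1813+.05*np.sin(np.radians(t)),.161]).round(1))
print(proj(w,[.5474,.1813,.131]).round(1))
A=cv2.resize(f["img"][140:280,260:440],(514,400),interpolation=cv2.INTER_CUBIC); B=cv2.resize(w["img"],(286,179)); C=np.zeros((400,800,3),np.uint8); C[:,:514]=A; C[:179,514:]=B
C[200:400,514:]=cv2.resize(g["img"][120:260,230:430],(286,200),interpolation=cv2.INTER_CUBIC); cv2.imwrite("pics/fin.png",C[:,:,::-1])
E
```

```text
{'clock': 23.95, 'qpos': [-0.9299, 0.4629, 0.5973, 1.7242, -0.2953, 1.0441, 0.0948], 'position': [0.5267, 0.227, 0.2378], 'tool_rot': [3.1403, -0.0005, 1.8974], 'force': [-0.3043, -0.3481, 0.2569], 'moment': [-0.0065, 0.0377, -0.0047], 'grip_width': 0.0361, 'finger_force': 0.0}
tool yaw 108.7 Mz -0.005
scene 26 red r 0.0658 deg 105.7
side 13 red r 0.0659 deg 107.4
(array([401.68, 212.68]), 50) (array([269.84615385, 150.        ]), 13)
[0.5269 0.2286 0.1489] 113.40160249951903
[308.6 207.2]
[324.6 203.4]
[330.7 245.7]
```

View pics/fin.png

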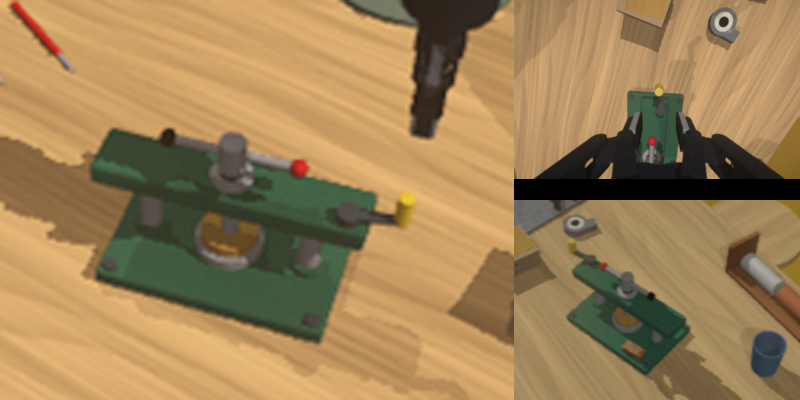

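The picture shows the lever at its stop, pointing along the beam with the knob at (405,210), and the bar unchanged at 105.7°. Everything else is in place and the gripper is clear.

```bash
python3 -c "
from workcell import bot
print(bot.job_done())"
```

```text
the job is handed in; nothing more can be done
None
```

Job handed in at 24 s: the screw bottomed at about 0.40 turn and was backed off about 90° (camera reading), then the lock lever was pushed to its stop, after a first pass that went over the knob without touching it.

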